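Slide the ring board under the ring light for its photograph

TASK

Get the wooden ring board ready for its photograph: slide it along the counter onto the photo mat under the ring light, centred inside the four white corner marks and square with them, and turn the lamp's dimmer knob up to the long mark in the middle of its scale. Keep the board down on the counter, do not touch the rings standing in it, and do not bump the ring light or its stand. Leave everything else on the counter where it is.

Things in the scene. Friction and masses are not known exactly. Their poses are not given: they have to be found in the camera images.
- ring_board: Loose pine board, 90 (its x) by 130 (its y) by 30 mm high, 0.25 to 0.5 kg, too wide to grip; flat vertical sides, 3 mm rounded edges; six rings stand in its top. Origin: centre of its underside, z up. Starts left or right on the counter, its y within 0.4 rad of world y; the photo mat is on the other side. Turned end for end it counts the same.
- board_rings: The six agate rings standing in the ring board, fixed to it, the same origin and axes as ring_board. 31 mm across, 8 mm thick, standing at x = +-20 mm and y = -39, 0, +39 mm; their tops 50 mm above the counter. Not to be touched.
- lamp: Photo place, fixed. Origin: centre of the grey mat, on the counter; x away from the robot (yaw within 0.2 rad), z up. The mat, 170 (x) by 200 (y) mm, is flat, nothing to catch on. Four white corner marks bound 106 (x) by 146 (y) mm round the origin: the board's place, its long way along y. Stand at x = +165 mm: foot 110 mm across, 18 mm high; 14 mm column, 210 mm high.
- lamp_ring: The ring light of the photo place, fixed to its stand, level, centred 166 mm above the mat's centre. Origin: centre of its underside, same axes as lamp. Outer diameter 211 mm, inner 148 mm, 21 mm thick; an arm 24 mm wide at the same height joins it to the column on its +x side.
- dimmer: Fixed dimmer of the lamp: a grey control box 90 by 104 by 32 mm leaning back 35 degrees on a bracket. Its face looks up and towards the robot; origin on the counter straight below the centre of the face, which is 52 mm up; x points away from the robot (yaw within 0.25 rad), z up. It takes up x from -37 to +57 mm, y from -52 to +52 mm, and is up to 78 mm high.
- dimmer_knob (a joint): Angle of the dimmer knob in rad, 0 to 4.712 (270 degrees), grows clockwise as seen looking onto the face (the lamp brighter). The scale has 11 dark marks, 27 degrees apart, from 0 to 4.712; the long mark in the middle, pointing up the slope, is at 2.356. Starts between 0.15 and 1.45. Stays where it is left (friction 0.03 N m).
- knob_grip (a point): Grip point of the dimmer knob, on its axis, 28 mm out from the face. z is the knob's axis, out of the face (35 degrees from vertical, leaning to the robot); x points along the grip bar to its white pointer and turns with the knob. The grip bar is 40 mm long (x), 12 mm wide (y), from 9 to 31 mm out from the face; below it is a round skirt of 42 mm diameter, up to 9 mm from the face.
- ring_cone: Bystander: wooden ring cone with a ring on it, foot 42 mm across, 60 mm tall. Origin: centre of the foot.
- jar: Bystander: small round glass jar with a metal cap, 44 mm across, 50 mm tall. Origin: centre of its underside.
- ring_a: Bystander: agate ring lying flat, 33 mm across, 10 mm high. Origin: centre of its underside.
- ring_b: Bystander: agate ring lying flat, 36 mm across, 11 mm high. Origin: centre of its underside.
- loupe: Bystander: folding loupe lying on the counter, within 40 mm of its origin, 16 mm high. Origin: underside of its case.
- caliper: Bystander: caliper lying flat along its x, 200 mm long, within 55 mm to either side, 11 mm high. Origin: middle of the beam's underside.
- brush: Bystander: polishing brush lying along its x, 200 mm long, 42 mm wide, 20 mm high. Origin: under its middle.
Things that resemble listed ones, but are neither listed nor needed, are in the scene too. What is shaped like the dimmer but red is not meant.

How it is judged (in metres and radians):
At the end, for the whole second after the job is handed in: The ring board lies flat and still on the photo mat, its centre within 12 mm of the mat's centre along both of the mat's axes, square with the marks within 0.14 rad (8 degrees), and the dimmer knob stands within 0.14 rad of the long middle mark (2.356 rad) (x of ring_board in the frame of lamp between -0.012 and 0.012 m and y of ring_board in the frame of lamp between -0.012 and 0.012 m and angle between the x axis of ring_board and the x axis of lamp, either way round below 0.14 rad and height (world z) of ring_board below 0.004 m and angle between ring_board's own z axis and vertical below 0.05 rad and linear speed of ring_board below 0.01 m/s and value of joint dimmer_knob between 2.216 and 2.496 rad); the robot touches nothing.
It fails at once if the ring board is lifted or tipped off the counter (height (world z) of ring_board above 0.012 m or angle between ring_board's own z axis and vertical above 0.15 rad).
It fails at once if the rings in the board are touched (contact force between any of the fingers, the arm and board_rings above 1 N).
It fails at once if the ring light or its stand is bumped (contact force between any of the fingers, the arm, ring_board and lamp above 3 N).
It fails at once if a bystander is moved (more than 20 mm) (distance of any of ring_cone, jar, ring_a, ring_b, loupe, caliper, brush from where it was at the start of the episode above 0.02 m).
It also fails if it takes over 72 s, if anything falls off the work surface, if the arm or the gripper's body presses on something with over 40 N, if the wrist force passes 120 N, or if a joint passes its speed limit or range.

ROBOT

A 6-joint arm with a two-finger parallel gripper is mounted at the origin on the work surface. World frame = base frame: x ahead of the robot, y to its left, z up, the work surface at z = 0. Lengths are in mm, angles in degrees, forces in N, time in s.
With the tool pointing down it reaches from about 350 to 850 mm from the base axis. Payload 8.1 kg.
Tool frame: the origin (TCP) lies midway between the tips of the shut fingers; the grasp point (between the pads) lies 19 mm behind it; z points along the fingers, y is the line along which they close (so a half turn about z gives the same grasp; the last joint's range is limited). The gripper opens to 85 mm and grips with 20 to 120 N. Pads are 22 mm wide; open, the fingers measure 114 mm over their backs; the gripper's body (76 mm by 85 mm) begins 54 mm behind the grasp point. The pads swing forward as they close: fully open they stand 13 mm farther back than shut.
Start: joints at [-81.154, 7.471, 85.268, -0, 87.261, -4.893], TCP at [142.525, -582.831, 231.292] pointing down, gripper open.
Joint ranges: [-169.43, 169.43], [-51.17, 129.36], [1.28, 143.12], [-76.62, 256.62], [0, 156.53], [-152.29, 152.29]. Speed limits (degrees/s): [136.94, 136.94, 159.86, 180, 180, 180].

INTERFACE

Orientations are given as [roll, pitch, yaw] about the fixed x, y, z axes, in that order (R = Rz(yaw) Ry(pitch) Rx(roll)).
In Python, from bench import sensors, optics, r gives the robot as it stands.
- The arm moves only by the tool apply_moves, never from a script. Its argument "targets" is a list of rows, each a list of 7 numbers: the shift along the tool's x, y, z in mm, then the turn, a rotation vector about the tool's x, y, z in rad, then the closure, from 0 (fully open) to 1 (shut). In form: [[x, y, z, wx, wy, wz, claw], ...]. A call has 1 to 20 rows; each row shifts and turns the commanded pose from where the row before left it, along the tool's axes as they then stand; what a row does not reach is not made up. A row lasts 1/8 s, in which the tool goes at most 62.5 mm and 10.7 degrees, less where a joint would pass 70% of its speed; a pose out of reach is approached as far as the arm can. A call is refused whole if a number of a shift passes 62.5 or a number of a turn 0.188, either way. A call with a gripper value outside its range is refused whole. The fingers move at their own pace and stop on an object; "force" is the grip in N (left out, the last holds). Time passes only in rows, so rows that do not move let the fingers close. It gives the time, the measured TCP pose, the force, the opening and the grip force at its end, in the units of the state.
- sensors.sense(): the state, without advancing time (a new reading comes with each control period).
- optics.snapshot(name): name is "scene" or "top"; returns the picture (400x640x3 uint8, red, green, blue); there is no depth.
- optics.get_calibration(name): a dict with "camera_matrix" (3x3 intrinsics, pixels), "pose" (4x4, takes a point from camera to world coordinates). Camera axes: x right, y down, z forward; pixel columns grow to the right and rows downward; lengths in mm; the calibration is good to about 2 mm. A picture is of the moment at which its call begins. get_calibration takes no time and is no camera call.
- r.hand_in(): hands the job in; it is judged then, once.
The state is a dict: "time": time; "joint_pos": joint angles; "qd": joint speeds; "joint_efforts": joint torques, N m; "tool_pos": TCP position; "tcp_rot": TCP orientation; "ft_force": force on the tool from outside, world axes, zero at the start; "wrist_torque": the same for the moment, N m; "finger_gap": finger opening in mm; "grip_force": force on a finger pad.
Only numpy, scipy, OpenCV 4.12 (cv2) and the standard library are available. Lean on these libraries where they do the work, as an engineer would, in place of code of your own. Each camera call takes 0.05 s, during which the arm holds its last target. There are 200 camera calls.

## Working session

There is one attempt and no reset: what is moved stays moved. The work goes in short steps, Python scripts to look and compute and a tool call to move; the robot and the scene stay as the last step left them, time stands still between calls to the robot, and variables do not carry over. Pictures are saved under pics/ and viewed, at most 13 in all, crops included, and the job is handed in when it is done.

Besides the shell and the picture viewer there is one more tool, called after "Emit:" by a JSON object that holds its "fn" and its "kwargs". apply_moves: Moves the arm, as the interface text tells. Its arguments: {"type":"object","properties":{"targets":{"type":"array"},"force":{"type":"number"}},"required":["targets"]}

```bash
mkdir -p pics
python3 - <<'E'
from bench import sensors, optics, r
import cv2
for n in("scene","top"):
    im=optics.snapshot(n); cv2.imwrite(f"pics/{n}0.png",im[:,:,::-1])
    c=optics.get_calibration(n); print(n,c["camera_matrix"],c["pose"].round(3) if hasattr(c["pose"],'round') else c["pose"])
print(sensors.sense())
E
ls
```

```text
scene [[473.00897488   0.         311.11451875]
 [  0.         473.00897488 199.34599234]
 [  0.           0.           1.        ]] [[-8.72000e-01  2.76000e-01 -4.04000e-01  9.69185e+02]
 [ 4.89000e-01  4.84000e-01 -7.26000e-01  8.80680e+02]
 [-5.00000e-03 -8.30000e-01 -5.57000e-01  8.21449e+02]
 [ 0.00000e+00  0.00000e+00  0.00000e+00  1.00000e+00]]
top [[413.60678607   0.         315.96791701]
 [  0.         413.60678607 194.33811168]
 [  0.           0.           1.        ]] [[-2.900000e-02 -9.960000e-01  8.000000e-02  3.808480e+02]
 [-1.000000e+00  2.900000e-02  1.000000e-03  1.289700e+01]
 [-3.000000e-03 -8.000000e-02 -9.970000e-01  1.381585e+03]
 [ 0.000000e+00  0.000000e+00  0.000000e+00  1.000000e+00]]
{'time': 0.1, 'joint_pos': array([-8.11535837e+01,  7.51192388e+00,  8.53243036e+01, -1.54704270e-03,
        8.72611864e+01, -4.89495827e+00]), 'qd': array([ 0.04884447, -0.11470802, -0.06561943,  0.01293875, -0.0285146 ,
        0.03989553]), 'joint_efforts': array([ 2.51836747e-03, -5.70951176e+01, -5.01939940e+01, -1.13910337e-04,
        8.13483348e-03, -3.91082426e-05]), 'tool_pos': array([ 142.43891514, -582.32936462,  230.32530026]), 'tcp_rot': array([-1.79902810e+02, -6.77273928e-03,  1.37414441e+01]), 'ft_force': array([0.26348245, 0.55183382, 0.67206509]), 'wrist_torque': array([-0.02202436,  0.00724953,  0.04815489]), 'grip_force': 0.0, 'finger_gap': 85.44627983377035}
pics
```

View pics/scene0.png

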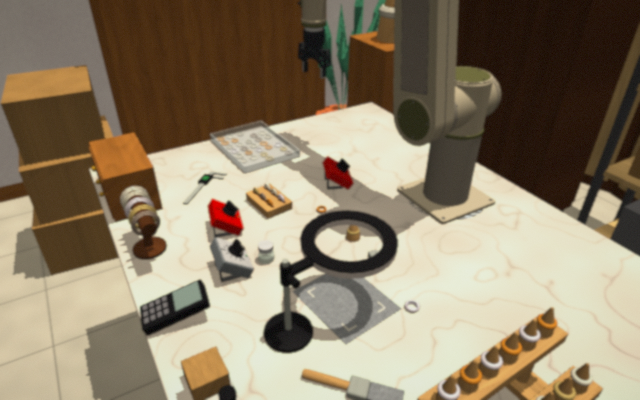

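View pics/top0.png

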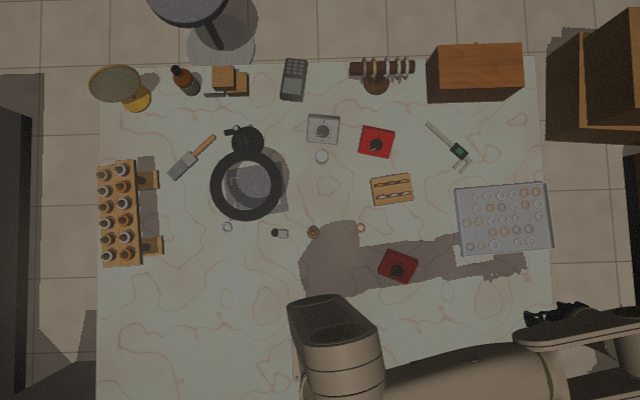

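The scene shows the lamp and mat at about (345,300), the grey dimmer at (232,258), and the pine board at (268,200). In the top view the board is at (392,189), the lamp ring at (248,185) and the grey dimmer at (323,130).

Possible mix-ups, in top-view pixels:
- **Dimmer:** there are red boxes at (377,142) and (398,266). I choose the grey box at (323,130).
- **Board:** there is a finger stand at (125,215) and a ring tray at (503,218). I choose the pine board at (392,189).

Next I'll check these choices in close crops.

Run:
```python
import cv2
a=cv2.imread("pics/scene0.png")[160:350,200:420]; b=cv2.imread("pics/top0.png")[105:255,205:425]
cv2.imwrite("pics/sc_c.png",cv2.resize(a,None,fx=3.1,fy=3.1,interpolation=cv2.INTER_CUBIC))
cv2.imwrite("pics/tp_c.png",cv2.resize(b,None,fx=3.6,fy=3.6,interpolation=cv2.INTER_CUBIC))
```

```text
(no output)
```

View pics/sc_c.png

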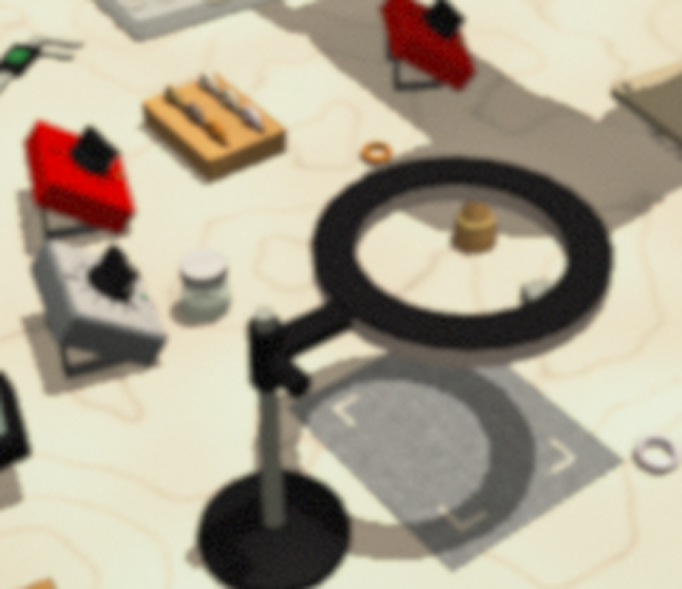

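View pics/tp_c.png

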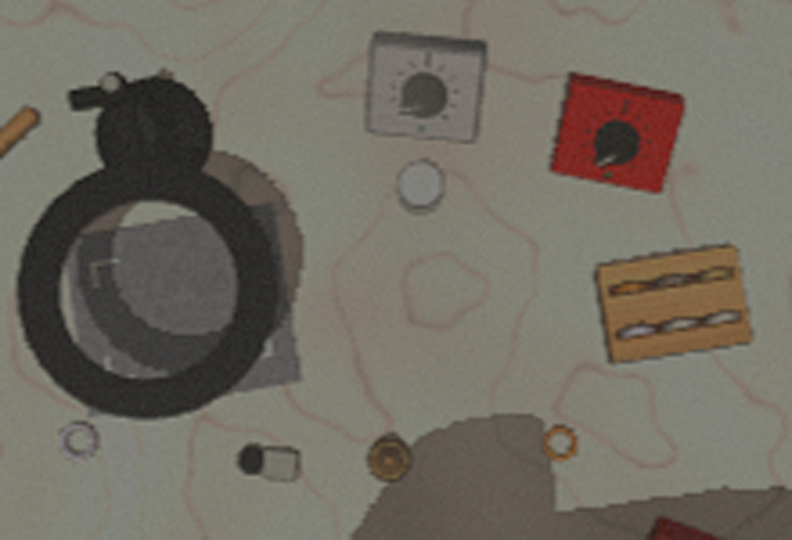

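The grey dimmer's pointer is near its lower-left end stop, at crop pixel (405,112) with the knob centre at (424,95). The board in the crop spans (598–750, 246–362), and the mat corners are visible in the scene crop at (453,571) and (622,460).

```bash
cat > h.py <<'E'
import numpy as np, cv2
from bench import sensors, optics, r
C={n:optics.get_calibration(n) for n in("scene","top")}
def ray(n,uv):
    c=C[n];T=np.array(c["pose"]);d=T[:3,:3]@np.linalg.inv(c["camera_matrix"])@np.array([uv[0],uv[1],1.])
    return T[:3,3],d
def onz(n,uv,z):
    o,d=ray(n,uv);return o+d*(z-o[2])/d[2]
def two(uvs,uvt):
    (o1,d1),(o2,d2)=ray("scene",uvs),ray("top",uvt)
    s=np.linalg.lstsq(np.c_[d1,-d2],o2-o1,rcond=None)[0]
    p,q=o1+s[0]*d1,o2+s[1]*d2;return (p+q)/2,np.linalg.norm(p-q)
def biggest(m):
    cs,_=cv2.findContours(m.astype(np.uint8),cv2.RETR_EXTERNAL,cv2.CHAIN_APPROX_NONE);return max(cs,key=cv2.contourArea)
def mask(im,box,f):
    hsv=cv2.cvtColor(im,cv2.COLOR_RGB2HSV).astype(int);m=f(hsv[...,0],hsv[...,1],hsv[...,2])
    o=np.zeros(m.shape,bool);x0,x1,y0,y1=box;o[y0:y1,x0:x1]=m[y0:y1,x0:x1];return o
def board(im,box,z=30):
    m=mask(im,box,lambda H,S,V:(H>8)&(H<24)&(S>90)&(V>60))
    c=biggest(cv2.morphologyEx(m.astype(np.uint8),cv2.MORPH_CLOSE,np.ones((7,7))))
    p=np.array([onz("top",q,z)[:2] for q in c[:,0]],np.float32)
    (cx,cy),(w,h),a=cv2.minAreaRect(p)
    a=a if h>w else a+90   # long side along y
    return np.array([cx,cy]),sorted((w,h)),(a+90)%180-90
E
python3 - <<'E'
from h import *
s=cv2.imread("pics/scene0.png")[:,:,::-1].copy();t=cv2.imread("pics/top0.png")[:,:,::-1].copy()
print("board",board(t,(365,420,165,215)))
for p in [(453,571),(622,460),(297,411)]: print("mat corner",onz("scene",(200+p[0]/3.1,160+p[1]/3.1),0).round(1))
for p in [(333,404),(576,456),(460,532)]: print("mark",onz("scene",(200+p[0]/3.1,160+p[1]/3.1),0).round(1))
for p in [(300,380),(277,205),(95,262)]: print("top matR,matR,mark",onz("top",(205+p[0]/3.6,105+p[1]/3.6),0).round(1))
m=mask(s,(280,410,262,350),lambda H,S,V:(S<30)&(V>60)&(V<190))
c=cv2.convexHull(biggest(m));a=cv2.approxPolyDP(c,3,True)[:,0]
for q in a: print("mat",q,onz("scene",q,0).round(1))
# ring light: dark outer ellipse in top
m=mask(t,(205,292,145,225),lambda H,S,V:V<60).astype(np.uint8)
cs,_=cv2.findContours(m,cv2.RETR_CCOMP,cv2.CHAIN_APPROX_NONE)
for q in cs:
    if cv2.contourArea(q)>600: e=cv2.fitEllipse(q);print("ring",e,onz("top",e[0],187).round(1),onz("top",e[0],166).round(1))
# dimmer
for n,(ps,pt) in {"knob top":((113,262),(424,95)),"c1":((37,262),(368,130)),"c2":((57,345),(372,33)),"cap jar":((206,268),(422,184)),"cone":((478,208),(390,457))}.items():
    print(n,*two((200+ps[0]/3.1,160+ps[1]/3.1),(205+pt[0]/3.6,105+pt[1]/3.6)))
m=mask(t,(300,345,110,150),lambda H,S,V:(S<40)&(V>100))
c=biggest(m);print("dimmer rect",cv2.minAreaRect(c),cv2.approxPolyDP(cv2.convexHull(c),3,True)[:,0].tolist())
E
```

```text
board (array([ 499.56100464, -234.48544312]), [88.96453857421875, 129.5038299560547], 7.0827317237854)
mat corner [580.6 333.1   0. ]
mat corner [415.2 309.2  -0. ]
mat corner [602.9 144.3  -0. ]
mark [574.9 151.5   0. ]
mark [442.7 289.    0. ]
mark [557.8 306.8   0. ]
top matR,matR,mark [439.8 108.    0. ]
top matR,matR,mark [604.3 125.7   0. ]
top matR,matR,mark [555.6 297.    0. ]
mat [399 309] [419.7 308.8  -0. ]
mat [345 343] [581.  329.2   0. ]
mat [294 291] [604.2 137.5   0. ]
mat [326 274] [506.3 124.3  -0. ]
mat [364 278] [431.3 183.6   0. ]
ring ((246.0484619140625, 183.04721069335938), (70.3218002319336, 75.3550033569336), 10.448956489562988) [515.3 216.1 187. ] [517.6 219.7 166. ]
ring ((245.49017333984375, 184.73785400390625), (49.62529373168945, 51.948883056640625), 44.427101135253906) [510.4 217.8 187. ] [512.6 221.4 166. ]
knob top [687.01925444 -13.07496294  71.25627278] 2.4950365576976083
c1 [702.21215785  17.44419688  94.45546197] 103.85668880998593
c2 [752.58447092  31.70242511  46.81015881] 0.4470295001483535
cap jar [610.99284867  -8.515464    37.53091364] 6.133505287366379
cone [363.54722451  28.34573712  31.57893695] 7.330886649332479
dimmer rect ((322.0, 133.0), (44.0, 32.0), 0.0) [[344, 126], [344, 149], [300, 149], [300, 126], [309, 118], [337, 120]]
```

The top and scene views agree on the lamp centre at about (510,220) with yaw about 6.8°. The board is at (499.6,−234.5) with yaw about 7.1°, and its measured size of 89×129.5 mm fits the 90×130 given.

The plan is to push the board's far end with two half-open fingers, tilting the tool 45° back so it clears the ring light. I'll turn, travel and tilt first.

Emit:
{"fn": "apply_moves", "kwargs": {"targets": [[0, 0, 0, 0, 0, -0.181, 0.4], [0, 0, 0, 0, 0, -0.181, 0.4], [0, 0, 0, 0, 0, -0.181, 0.4], [0, 0, 0, 0, 0, -0.181, 0.4], [0, 0, 0, 0, 0, -0.181, 0.4], [0, 0, 0, 0, 0, -0.181, 0.4], [0, 0, 0, 0, 0, -0.181, 0.4], [0, 0, 0, 0, 0, -0.181, 0.4], [23, 48, 0, 0, 0, 0, 0.4], [23, 48, 0, 0, 0, 0, 0.4], [23, 48, 0, 0, 0, 0, 0.4], [23, 48, 0, 0, 0, 0, 0.4], [23, 48, 0, 0, 0, 0, 0.4], [23, 48, 0, 0, 0, 0, 0.4], [23, 48, 0, 0, 0, 0, 0.4], [23, 48, 0, 0, 0, 0, 0.4]]}}

```text
time: 2.1
tool_pos: [503.6, -354.0, 230.8]
tcp_rot: [-180.0, -0.0, 96.7]
ft_force: [0.4, -0.1, -0.3]
finger_gap: 51.1
grip_force: 0.0
```

Emit:
{"fn": "apply_moves", "kwargs": {"targets": [[0, 0, 0, 0, 0.131, 0, 0.4], [0, 0, 0, 0, 0.131, 0, 0.4], [0, 0, 0, 0, 0.131, 0, 0.4], [0, 0, 0, 0, 0.131, 0, 0.4], [0, 0, 0, 0, 0.131, 0, 0.4], [0, 0, 0, 0, 0.131, 0, 0.4], [0, 0, 0, 0, 0, 0, 0.4]]}}

```text
time: 2.98
tool_pos: [501.1, -355.5, 225.7]
tcp_rot: [-179.6, -45.4, 96.3]
ft_force: [0.4, -0.2, -1.7]
finger_gap: 51.3
grip_force: 0.0
```

```bash
cat >> h.py <<'E'
from scipy.spatial.transform import Rotation as Ro
def delta(goal,x,y=None,st=None):
    """shift (tool axes) and turn (rotvec, tool axes) from the measured pose; x=tool x, z=tool z wanted"""
    st=st or sensors.sense();R0=Ro.from_euler("xyz",st["tcp_rot"],degrees=True)
    z=np.array(y)/np.linalg.norm(y);x=np.array(x)-np.dot(x,z)*z;x/=np.linalg.norm(x)
    R1=Ro.from_matrix(np.c_[x,np.cross(z,x),z])
    sh=np.array(goal)-st["tool_pos"]
    return R0.inv().apply(sh).round(1),(R0.inv()*R1).as_rotvec().round(4),R1.inv().apply(sh).round(1)
def lampdirs(yaw=6.8,th=45):
    a=np.radians(yaw);t=np.radians(th);e=np.array([np.cos(a),np.sin(a),0]);p=np.array([-np.sin(a),np.cos(a),0]);k=np.array([0,0,1])
    return p*np.cos(t)+k*np.sin(t),p*np.sin(t)-k*np.cos(t),e,p
E
python3 - <<'E'
from h import *
st=sensors.sense();print({k:np.round(v,2) for k,v in st.items() if k not in("qd","joint_efforts")})
x,z,e,p=lampdirs();b=np.array([499.6,-234.5,0])
print(delta(b-p*95+[0,0,60],x,z),b-p*95)
E
```

```text
{'time': np.float64(2.98), 'joint_pos': array([-52.68,  45.26,  48.34,  26.05, 124.68, -51.63]), 'tool_pos': array([ 501.07, -355.53,  225.74]), 'tcp_rot': array([-179.58,  -45.44,   96.29]), 'ft_force': array([ 0.43, -0.17, -1.73]), 'wrist_torque': array([-0.4 , -0.05, -0.01]), 'grip_force': np.float64(0.0), 'finger_gap': np.float64(51.35)}
(array([-100.2,   13.6,  134.3]), array([-0.0009, -0.0078, -0.0063]), array([-99.3,  12.9, 135.1])) [ 510.84837699 -328.83172327    0.        ]
```

Emit:
{"fn": "apply_moves", "kwargs": {"targets": [[-25, 2.5, 32, 0, 0, 0, 0.4], [-25, 2.5, 32, 0, 0, 0, 0.4], [-25, 2.5, 32, 0, 0, 0, 0.4], [-25, 2.5, 32, 0, 0, 0, 0.4], [-25, 2.5, 32, 0, 0, 0, 0.4], [0, 0, 0, 0, 0, 0, 0.4], [0, 0, 0, 0, 0, 0, 0.4], [0, 0, 0, 0, 0, 0, 0.4]]}}

```text
time: 3.98
tool_pos: [513.1, -330.7, 32.7]
tcp_rot: [179.8, -44.8, 96.9]
ft_force: [-0.2, 0.1, 0.6]
finger_gap: 51.2
grip_force: 0.0
```

Run:
```python
from h import *
x,z,e,p=lampdirs();b=np.array([499.6,-234.5,0])
print(delta(b-p*90+[0,0,10],x,z))
```

```text
(array([-11. ,  -2.1,  21.1]), array([0.003 , 0.0041, 0.0009]), array([-11.1,  -2. ,  21.1]))
```

Emit:
{"fn": "apply_moves", "kwargs": {"targets": [[-5.5, -1, 10.5, 0, 0, 0, 0.4], [-5.5, -1, 10.5, 0, 0, 0, 0.4], [0, 0, 0, 0, 0, 0, 0.4], [7, 0, 7, 0, 0, 0, 0.4], [7, 1.4, 7, 0, 0, 0, 0.4], [7, 1.4, 7, 0, 0, 0, 0.4], [7, 1.4, 7, 0, 0, 0, 0.4], [7, 1.4, 7, 0, 0, 0, 0.4], [7, 1.4, 7, 0, 0, 0, 0.4], [7, 1.4, 7, 0, 0, 0, 0.4], [7, 1.4, 7, 0, 0, 0, 0.4], [7, 1.4, 7, 0, 0, 0, 0.4], [7, 1.4, 7, 0, 0, 0, 0.4]]}}

```text
time: 5.6
tool_pos: [510.2, -222.0, 7.4]
tcp_rot: [180.0, -45.0, 96.7]
ft_force: [-0.7, -2.7, 2.0]
finger_gap: 51.7
grip_force: 1.6
```

Run:
```python
from h import *
t=optics.snapshot("top");cv2.imwrite("pics/t1.png",cv2.resize(t[130:255,205:465,::-1],None,fx=3,fy=3))
print(board(t,(325,420,165,215)));print(sensors.sense()["tool_pos"])
```

```text
(array([ 501.99447632, -155.22950745]), [89.3371810913086, 129.07730102539062], 6.502357482910156)
[ 510.15081471 -220.61248125    7.2486846 ]
```

View pics/t1.png

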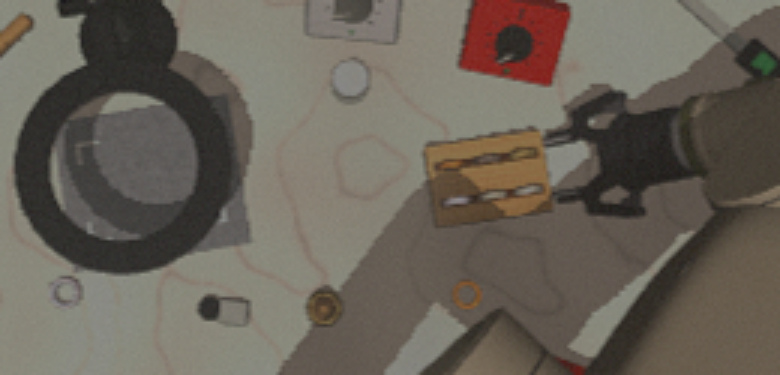

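The board is in full contact with both fingers at crop (490,178) and following squarely. It has moved (2.4,79) mm at yaw 6.5°, so I'll continue the push.

Emit:
{"fn": "apply_moves", "kwargs": {"targets": [[8.5, 1.6, 7.5, 0, 0, 0, 0.4], [8.5, 1.6, 7.5, 0, 0, 0, 0.4], [8.5, 1.6, 7.5, 0, 0, 0, 0.4], [8, 1.6, 8, 0, 0, 0, 0.4], [8, 1.6, 8, 0, 0, 0, 0.4], [8, 1.6, 8, 0, 0, 0, 0.4], [8, 1.6, 8, 0, 0, 0, 0.4], [8, 1.6, 8, 0, 0, 0, 0.4], [8, 1.6, 8, 0, 0, 0, 0.4], [8, 1.6, 8, 0, 0, 0, 0.4], [8, 1.6, 8, 0, 0, 0, 0.4], [8, 1.6, 8, 0, 0, 0, 0.4], [8, 1.6, 8, 0, 0, 0, 0.4], [8, 1.6, 8, 0, 0, 0, 0.4], [8, 1.6, 8, 0, 0, 0, 0.4], [8, 1.6, 8, 0, 0, 0, 0.4], [8, 1.6, 8, 0, 0, 0, 0.4], [8, 1.6, 8, 0, 0, 0, 0.4], [8, 1.6, 8, 0, 0, 0, 0.4]]}}

```text
time: 8.02
tool_pos: [515.2, -4.7, 9.5]
tcp_rot: [-180.0, -45.0, 96.7]
ft_force: [0.0, -2.1, -1.5]
finger_gap: 50.9
grip_force: 0.8
```

Run:
```python
from h import *
t=optics.snapshot("top");s=optics.snapshot("scene");a=np.vstack([cv2.resize(t[130:255,205:465],(520,250)),cv2.resize(s[130:330,200:460],(520,400))[:340]])
cv2.imwrite("pics/t2.png",a[:,:,::-1])
b=board(t,(262,360,165,215));print(b);st=sensors.sense();print(st["tool_pos"],st["tcp_rot"],st["joint_pos"])
x,z,e,p=lampdirs();d=np.array([510,220,0])-[*b[0],0];print("left p,e",d@p,d@e)
```

```text
(array([505.93600464,  61.46884918]), [89.50550842285156, 127.95558166503906], 6.481472015380859)
[514.81168224  -3.88850728   9.57864133] [-179.9648412   -45.1031367    96.74758798] [-30.38914118  30.25897422  95.01151765  34.42304797  86.67401768
 -49.30791977]
left p,e 156.93477154462096 22.80612457593612
```

View pics/t2.png

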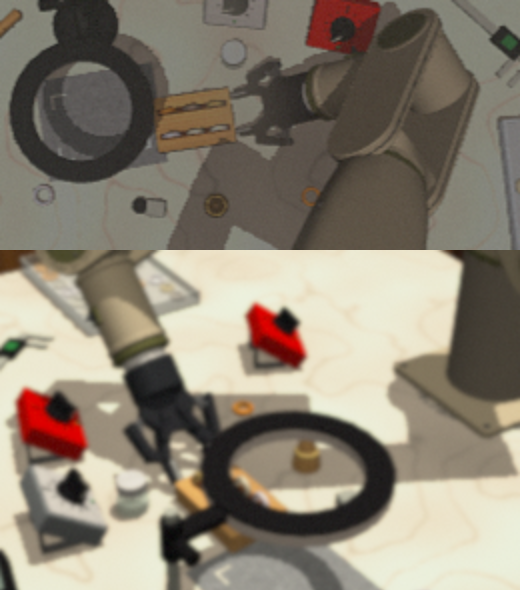

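Top half: the board sits at (195,120), just entering the ring light's edge, with the jar at (232,52) and all bystanders clear. The scene half shows the gripper well below and behind the ring. I'll push on and stop about 17 mm short.

Emit:
{"fn": "apply_moves", "kwargs": {"targets": [[7, 1.6, 7, 0, 0, 0, 0.4], [7, 1.6, 7, 0, 0, 0, 0.4], [7, 1.6, 7, 0, 0, 0, 0.4], [7, 1.6, 7, 0, 0, 0, 0.4], [7, 1.6, 7, 0, 0, 0, 0.4], [7, 1.6, 7, 0, 0, 0, 0.4], [7, 1.6, 7, 0, 0, 0, 0.4], [7, 1.6, 7, 0, 0, 0, 0.4], [7, 1.6, 7, 0, 0, 0, 0.4], [7, 1.6, 7, 0, 0, 0, 0.4], [7, 1.6, 7, 0, 0, 0, 0.4], [7, 1.6, 7, 0, 0, 0, 0.4], [7, 1.6, 7, 0, 0, 0, 0.4], [7, 1.6, 7, 0, 0, 0, 0.4], [0, 0, 0, 0, 0, 0, 0.4], [0, 0, 0, 0, 0, 0, 0.4]]}}

```text
time: 10.12
tool_pos: [520.9, 135.1, 9.4]
tcp_rot: [-180.0, -45.1, 96.7]
ft_force: [-0.3, -0.4, -0.5]
finger_gap: 51.4
grip_force: 0.0
```

Run:
```python
from h import *
t=optics.snapshot("top");s=optics.snapshot("scene");np.save("s3.npy",s)
a=np.hstack([cv2.resize(t[145:230,205:300],None,fx=4,fy=4),np.zeros((340,10,3),np.uint8),cv2.resize(s[240:350,270:410],None,fx=3,fy=3.09)[:340]])
cv2.imwrite("pics/t3.png",a[:,:,::-1]);print(a.shape)
st=sensors.sense();x,z,e,p=lampdirs();b=st["tool_pos"]+66*p-1*e;d=np.array([510,220,b[2]])-b;print(st["tool_pos"],b,"left p,e",d@p,d@e,st["ft_force"])
```

```text
(340, 810, 3)
[521.0933058  134.76455737   9.42344409] [512.28567838 200.18187694   9.42344409] left p,e 19.94934602301994 0.07694461837475751 [-0.79563689  0.15247033  0.59885653]
```

View pics/t3.png

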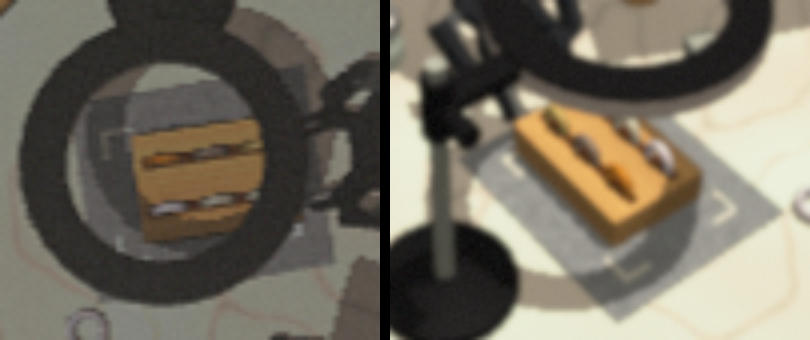

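Left half: the board's left end runs (133,136)–(148,241), with the mat mark's corner at (103,132). Right half: the board's bottom corners are at about (618,243) and (700,195), and the mark corners at about (622,283) and (738,213). I'll check these numerically.

Run:
```python
from h import *
x,z,e,p=lampdirs()
def L(q): d=q-[510,220,q[2]];return (d@e).round(1),(d@p).round(1)
T=lambda u,v,z:L(onz("top",(205+u/4,145+v/4),z))
S=lambda u,v,z:L(onz("scene",(270+(u-390)/3,240+v/3.09),z))
print("marks top",T(103,132,0),"scene near",S(612,283,0),S(738,213,0),S(505,160,0))
print("board end top view z30",T(133,136,30),T(148,241,30))
print("board scene bottom corners z0",S(618,243,0),S(700,195,0),"top z30",S(612,222,30),S(515,122,30),S(702,176,30))
s=np.load("s3.npy");m=mask(s,(300,380,270,325),lambda H,S,V:(H>8)&(H<24)&(S>90)&(V>60))
c=cv2.approxPolyDP(cv2.convexHull(biggest(m)),2,True)[:,0]
for q in c: print(q,L(onz("scene",q,0)),L(onz("scene",q,30)))
```

```text
marks top (np.float64(53.9), np.float64(73.3)) scene near (np.float64(65.4), np.float64(74.8)) (np.float64(-55.1), np.float64(80.9)) (np.float64(57.4), np.float64(-70.4))
board end top view z30 (np.float64(42.5), np.float64(43.5)) (np.float64(-45.0), np.float64(42.8))
board scene bottom corners z0 (np.float64(38.2), np.float64(48.7)) (np.float64(-43.8), np.float64(50.0)) top z30 (np.float64(47.3), np.float64(51.1)) (np.float64(44.4), np.float64(-74.4)) (np.float64(-36.9), np.float64(56.8))
[311 278] (np.float64(24.0), np.float64(-105.3)) (np.float64(42.7), np.float64(-79.5))
[325 273] (np.float64(-15.2), np.float64(-99.0)) (np.float64(4.9), np.float64(-73.4))
[355 279] (np.float64(-62.1), np.float64(-37.4)) (np.float64(-40.3), np.float64(-14.1))
[372 294] (np.float64(-61.3), np.float64(26.1)) (np.float64(-39.5), np.float64(47.1))
[372 301] (np.float64(-45.9), np.float64(43.1)) (np.float64(-24.7), np.float64(63.5))
[359 311] (np.float64(-0.6), np.float64(48.7)) (np.float64(18.9), np.float64(68.9))
[343 318] (np.float64(42.4), np.float64(43.2)) (np.float64(60.4), np.float64(63.6))
[313 289] (np.float64(42.8), np.float64(-71.3)) (np.float64(60.7), np.float64(-46.8))
```

Both views give about 20 mm left along the lamp's y axis and about 0 across. I'll finish the push and back straight out.

Emit:
{"fn": "apply_moves", "kwargs": {"targets": [[4.5, 0, 4.5, 0, 0, 0, 0.4], [4.5, 0, 4.5, 0, 0, 0, 0.4], [4.5, 0, 4.5, 0, 0, 0, 0.4], [0, 0, 0, 0, 0, 0, 0.4], [0, 0, 0, 0, 0, 0, 0.4], [-3, 0, -3, 0, 0, 0, 0.4], [-12, 0, -12, 0, 0, 0, 0.4], [-16, 0, -16, 0, 0, 0, 0.4], [-16, 0, -16, 0, 0, 0, 0.4], [-16, 0, -16, 0, 0, 0, 0.4], [-16, 0, -16, 0, 0, 0, 0.4], [-16, 0, -16, 0, 0, 0, 0.4], [0, 0, 0, 0, 0, 0, 0.4]]}}

```text
time: 11.85
tool_pos: [535.6, 18.0, 9.5]
tcp_rot: [179.9, -45.0, 96.6]
ft_force: [-0.3, 0.6, 0.5]
finger_gap: 51.3
grip_force: 0.0
```

Run:
```python
from h import *
t=optics.snapshot("top");s=optics.snapshot("scene");x,z,e,p=lampdirs()
def L(q): d=q-[510,220,q[2]];return (d@e).round(1),(d@p).round(1)
m=mask(s,(300,395,270,340),lambda H,S,V:(H>8)&(H<24)&(S>90)&(V>60))
c=cv2.approxPolyDP(cv2.convexHull(biggest(m)),2,True)[:,0]
for q in c: print(q,L(onz("scene",q,0)),L(onz("scene",q,30)))
m=mask(t,(225,275,160,215),lambda H,S,V:(H>8)&(H<24)&(S>90)&(V>60))
c=cv2.approxPolyDP(cv2.convexHull(biggest(m)),1.5,True)[:,0]
for q in c: print("top",q,L(onz("top",q,30)))
a=np.hstack([cv2.resize(t[145:230,205:300],None,fx=4,fy=4),np.zeros((340,10,3),np.uint8),cv2.resize(s[240:350,270:410],None,fx=2.9,fy=3.09)[:340]])
d=cv2.resize(t[112:150,300:346],None,fx=6,fy=6,interpolation=cv2.INTER_CUBIC);d2=cv2.resize(s[225:285,205:260],None,fx=4.5,fy=4,interpolation=cv2.INTER_CUBIC)
o=np.zeros((590,800,3),np.uint8);w=min(800,a.shape[1]);o[:340,:w]=a[:,:w];o[345:345+228,:276]=d;o[345:345+240,290:290+d2.shape[1]]=d2
cv2.imwrite("pics/t4.png",o[:,:,::-1]);print(sensors.sense()["tool_pos"])
```

```text
[316 283] (np.float64(24.6), np.float64(-83.6)) (np.float64(43.2), np.float64(-58.6))
[331 275] (np.float64(-22.9), np.float64(-84.2)) (np.float64(-2.5), np.float64(-59.2))
[355 279] (np.float64(-62.1), np.float64(-37.4)) (np.float64(-40.3), np.float64(-14.1))
[378 299] (np.float64(-61.7), np.float64(46.7)) (np.float64(-39.9), np.float64(67.0))
[377 307] (np.float64(-42.4), np.float64(64.1)) (np.float64(-21.4), np.float64(83.8))
[349 324] (np.float64(42.8), np.float64(64.7)) (np.float64(60.7), np.float64(84.4))
[317 292] (np.float64(41.0), np.float64(-57.4)) (np.float64(59.0), np.float64(-33.4))
top [269 176] (np.float64(37.4), np.float64(-57.9))
top [270 191] (np.float64(-12.1), np.float64(-54.3))
top [265 200] (np.float64(-39.0), np.float64(-34.0))
top [257 203] (np.float64(-44.9), np.float64(-6.8))
top [236 205] (np.float64(-41.3), np.float64(62.2))
top [233 180] (np.float64(41.8), np.float64(61.1))
top [262 175] (np.float64(44.1), np.float64(-35.6))
[534.75137115  19.99732835   9.32333495]
```

View pics/t4.png

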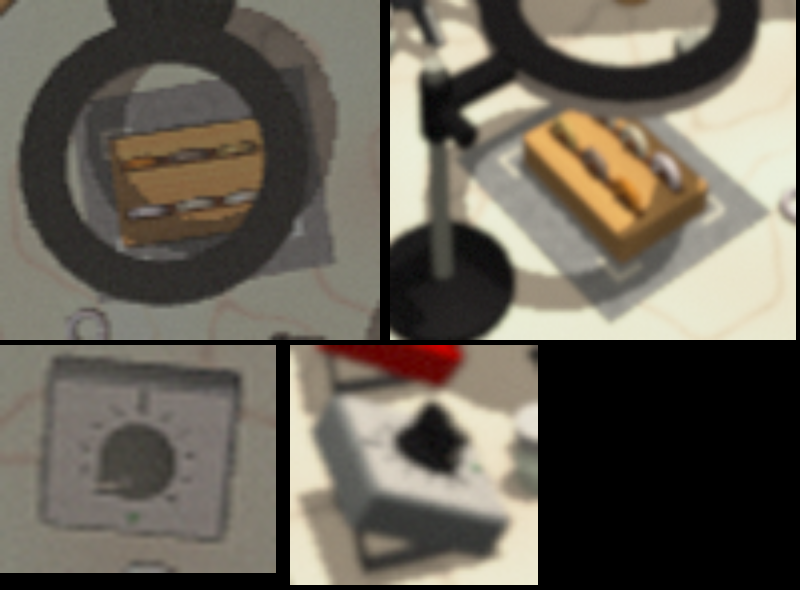

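Left: the board sits inside the corner marks. From rays, its edges are at about ±43 across and about +64/−59 along, so it is centred within about 3 mm and square. Bottom left: the dimmer has its knob centre at (137,462), pointer tip at (97,490), long mark at (142,400) and LED at (133,518). Next comes the dimmer pose.

Run:
```python
from h import *
T=lambda u,v:(300+u/6,112+(v-345)/6)
S=lambda u,v:(205+(u-290)/4.5,225+(v-345)/4)
f=[onz("top",T(*q),26) for q in((42,523),(222,541))];b=[onz("top",T(*q),78) for q in((51,380),(239,391))]
print("front",f,"back",b)
for P in(f,b):
    d=P[0]-P[1];print("len",np.linalg.norm(d),"yaw",np.degrees(np.arctan2(-d[0],d[1])))
m=sum(b)/2-sum(f)/2;print("mid front->back",m,np.degrees(np.arctan2(m[1],m[0])),"centre",(sum(f)+sum(b))/4)
print("led two",two(S(476,468),T(133,518)),"led on z",onz("top",T(133,518),30))
print("long mark z68",onz("top",T(142,400),68))
# knob pointer & centre at top of bar: z=77
for zc in (52+9*.82,77): print("knob ctr",zc,onz("top",T(137,462),zc))
t=optics.snapshot("top")
m=mask(t,(308,336,118,145),lambda H,S,V:V<75);c=biggest(m);print("knob ellipse",cv2.fitEllipse(c),cv2.contourArea(c))
m=mask(t,(298,348,112,150),lambda H,S,V:(V>85)&(S<28)).astype(np.uint8);c=biggest(cv2.morphologyEx(m,cv2.MORPH_CLOSE,np.ones((3,3))));print("face",cv2.minAreaRect(c),cv2.approxPolyDP(cv2.convexHull(c),2.5,True)[:,0].tolist())
```

```text
front [array([665.6681049 ,  38.87159628,  26.        ]), array([652.64103868, -60.39773964,  26.        ])] back [array([732.09883526,  30.9616986 ,  78.        ]), array([723.12836071, -69.33941316,  78.        ])]
len 100.12045498491227 yaw -7.476176139187036
len 100.70145200237904 yaw -5.1106762218812865
mid front->back [68.45902619 -8.4257856  52.        ] -7.0165506325453455 centre [693.38408489 -14.97596448  52.        ]
led two (array([665.44155763, -10.86883168,  27.07297152]), np.float64(2.9154566446676964)) led on z [666.14187434 -11.50028236  30.        ]
long mark z68 [722.37310104 -17.59361893  68.        ]
knob ctr 59.38 [690.57548593 -14.05515884  59.38      ]
knob ctr 77 [686.44798144 -13.69598756  77.        ]
knob ellipse ((322.6969909667969, 130.8204803466797), (10.18416690826416, 11.233607292175293), 106.11530303955078) 77.5
face ((319.0, 130.5), (37.0, 42.0), 90.0) [[339, 121], [340, 133], [336, 143], [298, 149], [298, 112], [318, 112]]
```

```bash
cat >> h.py <<'E'
def dim(yaw=-6.5,c=(694,-15,52)):
    a=np.radians(yaw);t=np.radians(35);X=np.array([np.cos(a),np.sin(a),0]);Y=np.array([-np.sin(a),np.cos(a),0]);Z=np.array([0,0,1.])
    return np.array(c,float),X*np.cos(t)+Z*np.sin(t),-Y,-X*np.sin(t)+Z*np.cos(t)  # centre, up-slope u, right w, normal n
E
python3 - <<'E'
from h import *
c,u,w,n=dim()
def face(nm,uv,h):
    o,d=ray(nm,uv);q=o+d*((c+n*h-o)@n)/(d@n);return (q-c)@u,(q-c)@w
ims=[cv2.imread(f) for f in("pics/top0.png",)]+[optics.snapshot("top")[:,:,::-1] for _ in range(6)]
t=np.mean(ims[1:],0)
cv2.imwrite("pics/k.png",cv2.resize(cv2.convertScaleAbs(t[118:145,308:338],alpha=1.6),None,fx=18,fy=18,interpolation=cv2.INTER_CUBIC))
g=t[118:145,308:338].max(2)
for h in(9,31):
    print(h)
    for uv in((316.2,136.2),(318,135.8),(320,135.6),(322.8,131.5)):
        a,b=face("top",uv,h);print(uv,round(a,1),round(b,1),"phi",round(2.356+np.arctan2(b,a),2))
print(g[8:22].astype(int))
E
```

```text
9
(316.2, 136.2) -16.5 -20.9 phi 0.12
(318, 135.8) -14.5 -15.1 phi 0.02
(320, 135.6) -13.3 -8.7 phi -0.21
(322.8, 131.5) 1.7 -0.7 phi 1.99
31
(316.2, 136.2) -7.4 -20.4 phi 0.44
(318, 135.8) -5.5 -14.7 phi 0.43
(320, 135.6) -4.2 -8.4 phi 0.32
(322.8, 131.5) 10.5 -0.5 phi 2.31
[[107 123 123 122 124 123 124 124 126 123 105  75  68  69  69  67  66  67
   86 113 123 123 112 113 122 122 122 121 122 119]
 [108 123 122 123 123 121 121 123 123 103  76  69  70  72  71  70  68  65
   63  81 115 115 114 125 124 123 123 123 123 119]
 [109 125 123 123 124 112 113 125 114  87  70  71  73  72  70  71  68  66
   66  63  99 124 125 124 123 122 124 123 124 113]
 [111 124 123 123 125 115 106 118 104  73  73  72  72  70  71  70  69  68
   66  64  69 110 126 119 121 124 123 123 124 112]
 [110 122 122 122 122 124 125 126 101  71  72  73  73  72  71  69  69  67
   66  64  62 105 116  95 108 125 125 124 127 110]
 [110 121 123 121 121 122 120 124 101  70  72  72  72  72  71  70  68  68
   67  65  62 104 129 124 123 124 124 125 125 106]
 [111 123 122 122 122 111 103 117 101  70  72  71  71  71  72  70  69  67

[... 226 characters left out ...]
 88  87  76  69  69  67
   66  65  89 117 105 108 123 121 122 124 123 100]
 [115 124 123 122 122 121 122 123 110 109 113  99  90  83  73  70  69  66
   65  73 109 126 125 124 124 124 123 123 117  93]
 [119 122 121 121 122 123 123 108  86  81  80  79  72  70  69  69  70  72
   79 105 120 121 122 121 122 123 123 123 118  95]
 [116 118 120 119 119 120 121 121 122 124 123 115  94  80  81  79  88 103
  118 109  86 107 122 122 123 123 124 123 113  91]
 [116 121 119 119 119 120 119 119 120 119 121 121 123 123 125 127 123 122
  123 123 114 114 122 123 123 124 122 124 112  87]
 [118 121 119 120 120 119 120 120 120 120 118 119 119 117 115 119 121 120
  121 122 121 121 121 123 122 122 122 124 107  89]]
```

View pics/k.png

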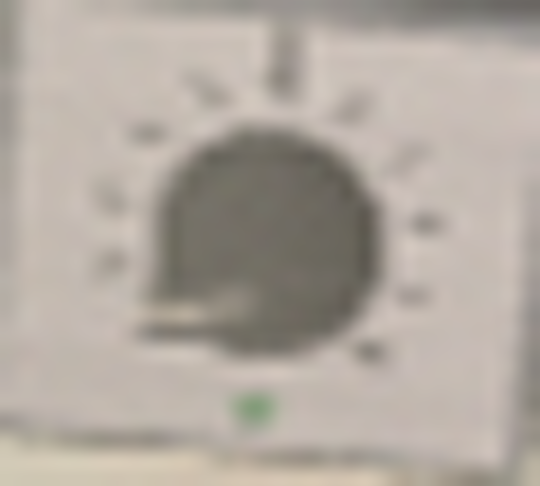

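The enlarged view shows the pointer end at crop (150,312), i.e. pixel (316.5,135.3) on the bar top, about 20 mm from the axis, which matches the bar's half length. That puts the knob at about 0.5 rad. I'll lift clear, then turn to the dimmer.

Emit:
{"fn": "apply_moves", "kwargs": {"targets": [[28, 0, -28, 0, 0, 0, 0.4], [28, 0, -28, 0, 0, 0, 0.4], [28, 0, -28, 0, 0, 0, 0.4], [28, 0, -28, 0, 0, 0, 0.4], [28, 0, -28, 0, 0, 0, 0.4], [28, 0, -28, 0, 0, 0, 0.4], [0, 0, 0, 0, 0, 0, 0.4]]}}

```text
time: 13.18
tool_pos: [536.3, 19.8, 250.8]
tcp_rot: [179.5, -44.8, 97.1]
ft_force: [0.6, -0.3, 0.0]
finger_gap: 51.3
grip_force: 0.0
```

```bash
cat >> h.py <<'E'
def knob(phi,out):
    c,u,w,n=dim();d=u*np.cos(phi-2.356)+w*np.sin(phi-2.356);return delta(c+n*out,d,-n)
E
python3 - <<'E'
from h import *
print(sensors.sense()["joint_pos"]);print(knob(.52,130))
E
```

```text
[-27.45836838  12.42500522  88.89954648  37.17464876 104.22768296
 -33.3459508 ]
(array([-91. ,  79.4,  40.4]), array([-0.5477, -0.9092, -0.2635]), array([-20.8,  12.6, 125. ]))
```

Emit:
{"fn": "apply_moves", "kwargs": {"targets": [[0, 0, 0, -0.0782, -0.13, -0.0376, 0.4], [0, 0, 0, -0.0782, -0.13, -0.0376, 0.4], [0, 0, 0, -0.0782, -0.13, -0.0376, 0.4], [0, 0, 0, -0.0782, -0.13, -0.0376, 0.4], [0, 0, 0, -0.0782, -0.13, -0.0376, 0.4], [0, 0, 0, -0.0782, -0.13, -0.0376, 0.4], [0, 0, 0, -0.0782, -0.13, -0.0376, 0.4], [-7, 4, 40, 0, 0, 0, 0.4], [-7, 4, 40, 0, 0, 0, 0.4], [-7, 4, 40, 0, 0, 0, 0.4], [0, 0, 0, 0, 0, 0, 0.4], [0, 0, 0, 0, 0, 0, 0.4]]}}

```text
time: 14.68
tool_pos: [613.8, -5.9, 157.3]
tcp_rot: [146.4, 8.5, 96.1]
ft_force: [-0.5, 0.3, 0.4]
finger_gap: 51.2
grip_force: 0.0
```

Run:
```python
from h import *
print(sensors.sense()["joint_pos"]);print(knob(.52,60),knob(.52,13))
```

```text
[ -4.76328472 -17.16957842 123.28834861  -1.52033814  39.393975
 -12.52089531]
(array([-1.6,  6.1, 72.5]), array([-0.0082, -0.0026, -0.0012]), array([-1.4,  5.5, 72.6])) (array([ -1.7,   6.5, 119.5]), array([-0.0082, -0.0026, -0.0012]), array([ -1.4,   5.5, 119.6]))
```

Emit:
{"fn": "apply_moves", "kwargs": {"targets": [[-0.5, 2, 24, -0.0082, -0.0026, 0, 0.4], [-0.5, 2, 24, 0, 0, 0, 0.4], [-0.4, 1.5, 24, 0, 0, 0, 0.4], [0, 0, 15, 0, 0, 0, 0.4], [0, 0, 10, 0, 0, 0, 0.4], [0, 0, 10, 0, 0, 0, 0.4], [0, 0, 0, 0, 0, 0, 0.4], [0, 0, 0, 0, 0, 0, 0.4]]}}

```text
time: 15.68
tool_pos: [680.1, -13.5, 74.1]
tcp_rot: [145.8, 8.6, 96.0]
ft_force: [-0.2, -1.0, -0.2]
finger_gap: 51.0
grip_force: 0.0
```

Run:
```python
from h import *
print(knob(.52,14))
s=optics.snapshot("scene");cv2.imwrite("pics/g.png",cv2.resize(s[190:290,180:300,::-1],None,fx=5,fy=5,interpolation=cv2.INTER_CUBIC))
```

```text
(array([ 0.4, -1.2, 12.1]), array([ 0.002 ,  0.0005, -0.0015]), array([ 0.4, -1.2, 12.1]))
```

View pics/g.png

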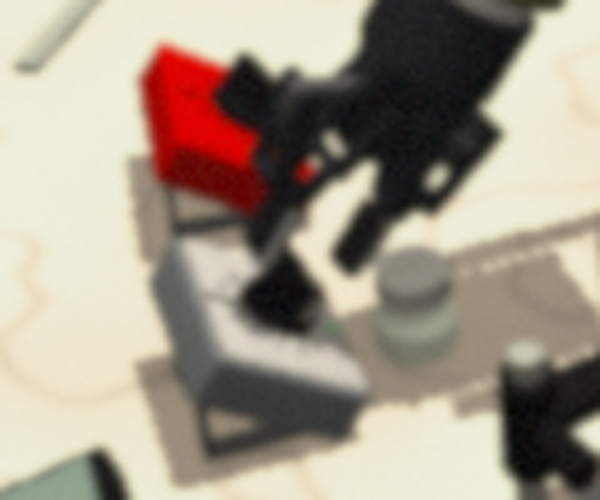

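The fingers, with tips at crop (262,250) and (350,265), straddle the knob at (285,295), and the jar at (415,300) is clear. I'll go in and close.

Emit:
{"fn": "apply_moves", "kwargs": {"targets": [[0, -1, 6, 0, 0, 0, 0.4], [0, 0, 5.5, 0, 0, 0, 0.4], [0, 0, 0, 0, 0, 0, 0.6], [0, 0, 0, 0, 0, 0, 0.8], [0, 0, 0, 0, 0, 0, 1], [0, 0, 0, 0, 0, 0, 1], [0, 0, 0, 0, 0, 0, 1], [0, 0, 0, 0, 0, 0, 1]], "force": 30}}

```text
time: 16.73
tool_pos: [686.9, -14.3, 64.8]
tcp_rot: [145.7, 8.6, 95.9]
ft_force: [6.2, 0.9, -1.6]
finger_gap: 11.2
grip_force: 34.8
```

Run:
```python
from h import *
print(knob(.52,14),knob(2.356,14)[1]); st=sensors.sense();print(st["ft_force"],st["wrist_torque"],st["finger_gap"],st["grip_force"],st["joint_pos"])
```

```text
(array([ 0.5, -1.4,  0.6]), array([ 0.0041,  0.0008, -0.0015]), array([ 0.5, -1.4,  0.6])) [ 0.0036 -0.0032  1.8345]
[ 6.162838    0.86523894 -1.6176229 ] [ 0.20714068 -0.36230152  0.20114339] 11.23197649438081 34.811105132102966 [ -5.01674768   3.43714579 115.76733917  -1.93954979  25.57862167
 -12.14624395]
```

Emit:
{"fn": "apply_moves", "kwargs": {"targets": [[0, 1.5, 0, 0, 0, 0, 1], [0, 0, 0, 0, 0, 0.15, 1], [0, 0, 0, 0, 0, 0.15, 1], [0, 0, 0, 0, 0, 0.15, 1], [0, 0, 0, 0, 0, 0.15, 1], [0, 0, 0, 0, 0, 0.15, 1], [0, 0, 0, 0, 0, 0.15, 1], [0, 0, 0, 0, 0, 0, 1]]}}

```text
time: 17.73
tool_pos: [684.8, -13.5, 63.0]
tcp_rot: [150.8, -19.9, 52.2]
ft_force: [-19.6, 4.1, 12.0]
finger_gap: 11.1
grip_force: 38.6
```

Run:
```python
from h import *
print(knob(2.356,14)); st=sensors.sense();print(st["ft_force"],st["wrist_torque"],st["finger_gap"],st["joint_pos"])
```

```text
(array([0.4, 1.3, 0.4]), array([-0.0017,  0.0028,  0.9326]), array([1.3, 0.5, 0.4]))
[-19.58455639   4.11137448  11.97919917] [0.40878708 1.77027279 0.09471205] 11.139638413713683 [ -4.94824901   3.47445957 115.75902618  -1.9854412   25.97072025
  39.62734128]
```

A 21 N force outward along the knob axis suggests the tips rub on the skirt. I'll back off 2 mm, ease sideways and finish the turn.

Emit:
{"fn": "apply_moves", "kwargs": {"targets": [[-0.4, -0.6, -2, 0, 0, 0, 1], [0, 0, 0, 0, 0, 0, 1], [0, 0, 0, 0, 0, 0.15, 1], [0, 0, 0, 0, 0, 0.15, 1], [0, 0, 0, 0, 0, 0.15, 1], [0, 0, 0, 0, 0, 0, 1]]}}

```text
time: 18.48
tool_pos: [683.5, -12.3, 62.9]
tcp_rot: [162.2, -30.4, 26.1]
ft_force: [7.6, 8.4, -12.3]
finger_gap: 10.9
grip_force: 33.2
```

Run:
```python
from h import *
print(knob(2.356,14)); st=sensors.sense();print(st["ft_force"],st["wrist_torque"],st["finger_gap"],st["joint_pos"])
```

```text
(array([1.6, 2.6, 1.1]), array([-0.0022,  0.0025,  0.4825]), array([2.6, 1.5, 1.1]))
[  7.5730939    8.38984541 -12.31560545] [1.3730434  0.35805004 0.9292169 ] 10.92784527002054 [ -4.87354367   3.269449   115.99315513  -1.92173856  25.92550725
  65.41834051]
```

Emit:
{"fn": "apply_moves", "kwargs": {"targets": [[0, 0, 1, 0, 0, 0.12, 1], [0, 0, 0, 0, 0, 0.18, 1], [0, 0, 0, 0, 0, 0.18, 1], [0, 0, 0, 0, 0, 0, 1], [0, 0, 0, 0, 0, 0, 1]]}}

```text
time: 19.1
tool_pos: [683.5, -10.7, 62.5]
tcp_rot: [180.0, -34.8, -6.1]
ft_force: [-11.3, 18.0, 4.1]
finger_gap: 11.3
grip_force: 36.5
```

Run:
```python
from h import *
print(knob(2.356,14)); st=sensors.sense();print(st["ft_force"],st["wrist_torque"],st["finger_gap"],st["joint_pos"])
```

```text
(array([2.9, 3.1, 0.9]), array([-0.0032,  0.0039,  0.0053]), array([2.9, 3.1, 0.9]))
[-11.29446206  18.0404025    4.14847178] [2.48746154 1.28521457 1.68891036] 11.311681945801368 [ -4.75819461   3.32718839 115.95311662  -1.85567511  25.965066
  92.7952153 ]
```

The tool is at the mid-mark orientation. I'll relieve the side force, open and retreat along the knob axis.

Emit:
{"fn": "apply_moves", "kwargs": {"targets": [[0, -2, 0, 0, 0, 0, 1], [0, 0, 0, 0, 0, 0, 1], [0, 0, 0, 0, 0, 0, 0.7], [0, 0, 0, 0, 0, 0, 0.5], [0, 0, 0, 0, 0, 0, 0.4], [0, 0, 0, 0, 0, 0, 0.4], [0, 0, -12, 0, 0, 0, 0.4], [0, 0, -20, 0, 0, 0, 0.4], [0, 0, -40, 0, 0, 0, 0.4], [0, 0, -50, 0, 0, 0, 0.4], [0, 0, -50, 0, 0, 0, 0.4], [0, 0, -50, 0, 0, 0, 0.4], [0, 0, 0, 0, 0, 0, 0.4]]}}

```text
time: 20.72
tool_pos: [560.2, 2.6, 253.7]
tcp_rot: [179.8, -35.7, -6.2]
ft_force: [0.2, -0.0, -0.1]
finger_gap: 50.9
grip_force: 0.0
```

Run:
```python
from h import *
t=np.mean([optics.snapshot("top") for _ in range(4)],0);s=optics.snapshot("scene")
d=cv2.resize(cv2.convertScaleAbs(t[112:150,300:346],alpha=1.5),None,fx=10,fy=10,interpolation=cv2.INTER_CUBIC)
d2=cv2.resize(s[200:350,200:410],None,fx=1.55,fy=1.55,interpolation=cv2.INTER_CUBIC)
d3=cv2.resize(t[100:255,150:480].astype(np.uint8),None,fx=1.35,fy=1.35)
o=np.zeros((600,800,3),np.uint8);o[:380,:460]=d;o[:d2.shape[0],470:470+d2.shape[1]]=d2[:,:330];o[385:385+d3.shape[0],:d3.shape[1]]=d3
cv2.imwrite("pics/f.png",o[:,:,::-1]);st=sensors.sense();print(st["tool_pos"],st["ft_force"])
```

```text
[558.66630825   2.423259   244.59227462] [-0.22037132 -0.24700776 -0.11013356]
```

View pics/f.png

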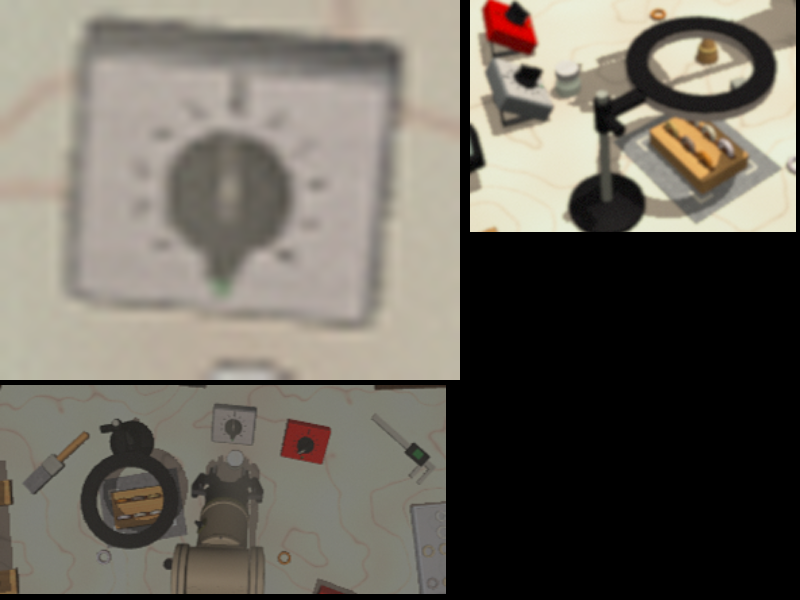

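The bar runs from (222,285) to (228,165) and points at the long mark at (238,95), within about 2°. The board lies inside the corner marks, the bystanders are in place and the arm is clear. I'm handing in.

```bash
python3 -c "
from bench import r
print(r.hand_in())"
```

```text
the job is handed in; nothing more can be done
None
```

I handed the job in after about 21 s; no verdict came back. My last measurements put the board square on the mat, within about 3 mm of centre, and the dimmer knob within about 2° of the long middle mark, with the bystanders where they were.

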